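Lay out the mould setting kit by length on the tool board

ROBOT

A 6-joint arm with a two-finger parallel gripper is mounted at the origin on a cart in front of the work surface, level with it; the furniture and walls round the work are solid. World frame = base frame: x ahead of the robot, y to its left, z up, the work surface at z = 0. Lengths are in m, angles in rad, forces in N, time in s.
With the tool pointing down it reaches from about 0.225 to 0.875 m from the base axis. Payload 3.4 kg.
Tool frame: the origin (TCP) lies between the finger pads; the fingertips stand 17 mm ahead of it and the grasp point (between the pads) lies 2 mm behind it; y points along the fingers, z is the direction in which the jaws open and shut, and the axes are right-handed (so a half turn about y gives the same grasp; the last joint's range is limited). The gripper opens to 85 mm and grips with 20 to 120 N. Pads are 22 mm wide; open, the fingers measure 114 mm over their backs; the gripper's body (76 mm by 85 mm) begins 54 mm behind the grasp point. The pads swing forward as they close: fully open they stand 13 mm farther back than shut.
Start: joints at [-1.235, 0.276, 1.505, -0, 1.361, -0.121], TCP at [0.254, -0.516, 0.248] pointing down, gripper open.
Joint ranges: [-2.89, 2.89], [-0.75, 2.08], [0.22, 2.7], [-1.18, 4.32], [0.11, 2.71], [-2.7, 2.7]. Speed limits (rad/s): [2.57, 2.57, 3.14, 3.14, 3.14, 3.14].

INTERFACE

Orientations are given as a unit quaternion [w, x, y, z].
In Python, from rig import manip, get_image, camera_model, sign_off, spot_in, silhouettes, spot_point gives the robot as it stands.
- The arm moves only by the tool jog_arm, never from a script. Its argument "targets" is a list of rows, each a list of 3 entries, a list of its own where there are three numbers: the finger opening in m, from 0 to 0.0854, then the shift along the world's x, y, z in m, then the turn about the world's z in rad. In form: [[claw, [x, y, z], spin], ...]. A call has 1 to 10 rows; each row shifts and turns the commanded pose from where the row before left it; what a row does not reach is not made up. A row lasts 1/8 s, in which the tool goes at most 62.5 mm and 10.7 degrees, less where a joint would pass 70% of its speed; a pose out of reach is approached as far as the arm can. A call with a gripper value outside its range is refused whole. The fingers move at their own pace and stop on an object; "force" is the grip in N (left out, the last holds). Time passes only in rows, so rows that do not move let the fingers close. It gives the time, the measured TCP pose, the force and the opening at its end, in the units of the state.
- manip.get_state(): the state, without advancing time (a new reading comes with each control period).
- get_image(name): name is "scene" or "top"; returns (picture, depth): 420x560x3 uint8, red, green, blue; 420x560 float32, m along the optical axis (not along the pixel's ray), 0 where there is no reading.
- camera_model(name): a dict with "mtx" (3x3 intrinsics, pixels), "world_from_camera" (4x4, takes a point from camera to world coordinates). Camera axes: x right, y up, looking along -z (the intrinsics and any distortion apply to the point x, -y, -z); pixel columns grow to the right and rows downward; lengths in m; the calibration is good to about 2 mm. A picture is of the moment at which its call begins. camera_model takes no time and is no camera call.
- sign_off(): hands the job in, once; it reports no verdict.
Trained networks look in the newest picture that a camera, given by its name, has taken for a name from the list of things; names that differ only in an ending like _2 or _b are one class to them, and where a whole thing is asked for, a point or a joint stands for the part that bears it (a point fixed in the world has none). Each returns a list of dicts, best first, with "score" (0 to 1); they miss things now and then, are a little off and sometimes report something else, mostly with a low value. They report only what shows in the picture. A call takes as long as a camera call.
- spot_in(name, camera): "position" ([column, row] in pixels, amid what is visible of it).
- silhouettes(name, camera): "mask" (420x560 bool, what is visible of it) and "position" ([column, row] in pixels, amid what is visible of it).
- spot_point(name, camera): "position" ([column, row] in pixels: a listed point, or the origin of a listed thing).
The state is a dict: "clock": time; "qpos": joint angles; "qd": joint speeds; "effort": joint torques, N m; "position": TCP position; "ee_rot": TCP orientation; "contact_force": force on the tool from outside, world axes, zero at the start; "moment": the same for the moment, N m; "width": finger opening in m.
Only numpy, scipy, OpenCV 4.12 (cv2) and the standard library are available. Lean on these libraries where they do the work, as an engineer would, in place of code of your own. Each camera call takes 0.05 s, during which the arm holds its last target.

TASK

Lay the four pieces of the mould setting kit (screwdriver, brass bar, strap clamp and mould insert) on the wooden tool board, one to a lane, in order of length: the longest in the outer lane at the side with the upright steel knob, then the next shorter in the next lane, down to the shortest in the lane furthest from the knob. Each piece lies flat and lengthways in its lane, either way round, with its middle on the scored cross. Leave the tape roll and the hex key where they are.

Things in the scene. Friction and masses are not known exactly. Their poses are not given: they have to be found in the camera images.
- screwdriver: screwdriver, 150 mm overall, green handle, thin steel shank, lying flat. Origin: middle of its length, at the underside (12 mm under its axis). Own y runs along it toward the handle end: handle 24 mm across, 23 mm high, from y = -11 to 75 mm; shank 6 mm thick from -75 to -11 mm. 60 g, mostly in the handle.
- brass_bar: plain brass drift, a straight hexagonal bar 126 mm long, 15 mm wide, 13 mm high, lying flat. Origin: middle of its length and width, at the underside; own y axis runs along the bar. About 140 g.
- clamp_bar: dark forged strap clamp, a solid flat bar 100 mm long, 30 mm wide, 16 mm high, lying flat. Origin: middle of its length and width, at the underside; own y axis runs along the bar. About 350 g.
- mould_insert: grey steel mould insert with cavities on top, a block 62 mm long, 34 mm wide, 15 mm high (18 mm with its small pins), lying flat. Origin: middle of its length and width, at the underside; own y axis runs along its length. About 220 g.
- tool_board: fixed wooden board 180 (own x, lane direction) x 252 (own y) x 8 mm. Origin: centre of underside, z up. Four lanes along x, centre lines at y = -84, -28, 28, 84 mm; scored cross of each at x = 0, top z = 8 mm. Ribs 6 wide, 6 high at y = -56, 0, 56 only from |x| = 55 to 85 mm; flat between. At its two far corners (x = 78) are a knob and, at the other, a flat 16 mm steel plate.
- end_knob: small round steel knob, 16 mm across and 20 mm high, fixed upright in one of the two far corners of the tool board, beside the end of an outer lane: x = 78, y = +116 or -116 mm in the board's frame (the side changes from start to start). Origin: centre of its foot.
- tape_roll: bystander: roll of black tape lying flat, 57 mm across, 19 mm high. Origin: centre of its underside.
- hex_key: bystander: black L-shaped hexagon key lying flat left of the board, 93 x 33 x 6 mm, long arm along own y. Origin: centre of its underside.

How it is judged:
By the outcome, as a careful person would: the job done as asked, in the order asked, and still so for the second after the job is handed in, with the robot touching nothing.
It also fails if it takes over 96 s, if anything falls off the work surface, if the arm or the gripper's body presses on something with over 40 N, if the wrist force passes 120 N, or if a joint passes its speed limit or range.

## Working session

There is one attempt and no reset: what is moved stays moved. The work goes in short steps, Python scripts to look and compute and a tool call to move; the robot and the scene stay as the last step left them, time stands still between calls to the robot, and variables do not carry over. Pictures are saved under pics/ and viewed, and the job is handed in when it is done.

Besides the shell and the picture viewer there is one more tool, called after ">>>" as a command line: name --argument value ..., lists and objects as JSON in quotes. jog_arm: Moves the arm, as the interface text tells. Its arguments: {"type":"object","properties":{"targets":{"type":"array","items":{"type":"array"}},"force":{"type":"number"}},"required":["targets"]}

```bash
mkdir -p pics
cat > h.py <<'E'
from rig import manip, get_image, camera_model, sign_off, spot_in, silhouettes, spot_point
import numpy as np, cv2
def snap(cam,fn):
    im,d=get_image(cam); cv2.imwrite('pics/'+fn,im[:,:,::-1]); return im,d
def world(cam,px,z=None,d=None):
    m=camera_model(cam);K=np.array(m['mtx']);T=np.array(m['world_from_camera'])
    px=np.atleast_2d(np.array(px,float)); 
    r=np.c_[(px[:,0]-K[0,2])/K[0,0],-(px[:,1]-K[1,2])/K[1,1],-np.ones(len(px))]
    if d is not None: return (r*np.asarray(d)[:,None])@T[:3,:3].T+T[:3,3]
    w=r@T[:3,:3].T; s=(z-T[2,3])/w[:,2]
    return T[:3,3]+w*s[:,None]
E
python3 - <<'E'
from h import *
print(manip.get_state()); print(camera_model('top')); print(camera_model('scene'))
snap('top','t0.png'); snap('scene','s0.png')
for n in ['screwdriver','brass_bar','clamp_bar','mould_insert','tool_board','end_knob','tape_roll','hex_key']:
    for r in silhouettes(n,'top')[:2]:
        print(n,round(r['score'],2),r['position'],r['mask'].sum())
E
```

```text
{'clock': 0.0, 'qpos': array([-1.23501502e+00,  2.76599119e-01,  1.50613381e+00, -1.77383340e-05,
        1.36070012e+00, -1.20972862e-01]), 'qd': array([-2.23380121e-04, -1.31182766e-03,  1.15328051e-04,  6.44316416e-05,
        4.45591594e-04,  2.19353005e-04]), 'effort': array([-4.48388055e-04, -4.16773224e+01, -2.45808095e+01, -3.37391984e-04,
        1.11706104e-02,  8.50189508e-06]), 'position': array([ 0.25343476, -0.51558019,  0.24743706]), 'ee_rot': array([ 0.16001225, -0.16016395,  0.68939251, -0.68809997]), 'contact_force': array([-0.32136845,  0.06799206,  0.65058403]), 'moment': array([-0.0074229 ,  0.01793854,  0.00851494]), 'width': 0.08546274804679493}
{'mtx': array([[497.8146776 ,   0.        , 277.20039302],
       [  0.        , 497.8146776 , 206.54304106],
       [  0.        ,   0.        ,   1.        ]]), 'world_from_camera': array([[ 0.02720882,  0.99783563, -0.05986426,  0.51611104],
       [-0.99950938,  0.02622732, -0.01712075,  0.18900137],
       [-0.01551361,  0.06030073,  0.99805969,  0.99979273],
       [ 0.        ,  0.        ,  0.        ,  1.        ]])}
{'mtx': array([[485.52648401,   0.        , 278.79435486],
       [  0.        , 485.52648401, 212.4880175 ],
       [  0.        ,   0.        ,   1.        ]]), 'world_from_camera': array([[-0.49538815,  0.56146234, -0.66283529, -0.04328078],
       [-0.8686689 , -0.32213844,  0.37635245,  0.55754302],
       [-0.002217  ,  0.76222495,  0.64730844,  0.67098498],
       [ 0.        ,  0.        ,  0.        ,  1.        ]])}
screwdriver 0.73 [380.3, 268.5] 629
brass_bar 0.81 [372.6, 166.4] 499
mould_insert 0.85 [286.5, 173.4] 563
tool_board 0.79 [268.6, 265.1] 11238
end_knob 0.44 [204.2, 226.1] 36
tape_roll 0.59 [328.3, 109.1] 434
tape_roll 0.38 [390.1, 233.8] 613
```

View pics/t0.png

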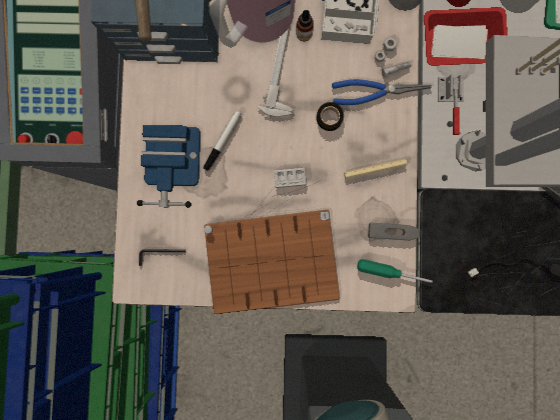

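View pics/s0.png

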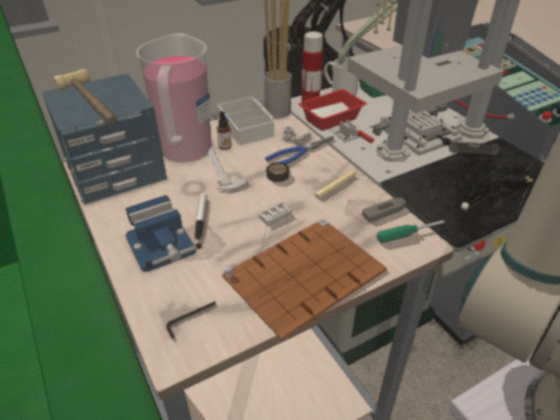

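Run:
```python
from h import *
im,d=snap('top','t1.png')
c=im[195:320,190:450]; cv2.imwrite('pics/z1.png',cv2.resize(c[:,:,::-1],None,fx=3,fy=3,interpolation=cv2.INTER_CUBIC))
c=im[90:300,260:450]; cv2.imwrite('pics/z2.png',cv2.resize(c[:,:,::-1],None,fx=2.8,fy=2.8,interpolation=cv2.INTER_CUBIC))
for p in [(430,270),(450,235),(400,250),(418,232),(430,150),(350,200),(270,260),(209,229),(325,215),(380,268),(428,281),(395,231),(374,170),(290,178)]:
    print(p,world('top',[p],d=[d[p[1],p[0]]]).round(4))
```

```text
(430, 270) [[ 0.4576 -0.1018 -0.0032]]
(450, 235) [[ 0.5284 -0.1417 -0.0053]]
(400, 250) [[ 0.4957 -0.0415 -0.0019]]
(418, 232) [[ 0.5323 -0.0724  0.0149]]
(430, 150) [[ 0.6986 -0.0991 -0.0012]]
(350, 200) [[5.931e-01 6.030e-02 5.000e-04]]
(270, 260) [[0.4692 0.2173 0.0107]]
(209, 229) [[0.5269 0.3378 0.028 ]]
(325, 215) [[0.5613 0.1103 0.0073]]
(380, 268) [[0.4601 0.002  0.0201]]
(428, 281) [[ 0.4369 -0.0936  0.0124]]
(395, 231) [[ 0.5333 -0.0306 -0.    ]]
(374, 170) [[0.6536 0.0149 0.0098]]
(290, 178) [[0.6334 0.182  0.0092]]
```

View pics/z1.png

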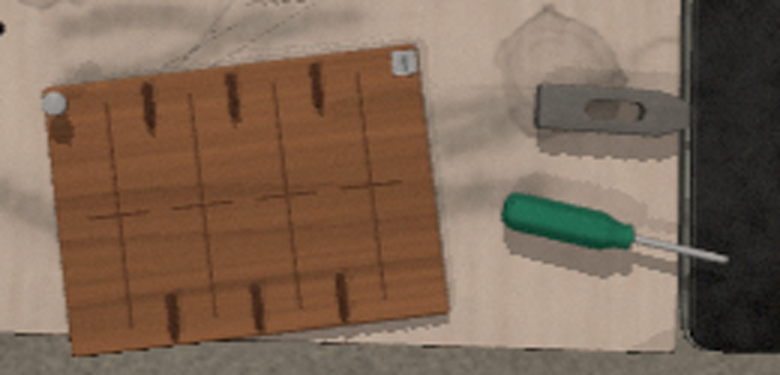

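View pics/z2.png

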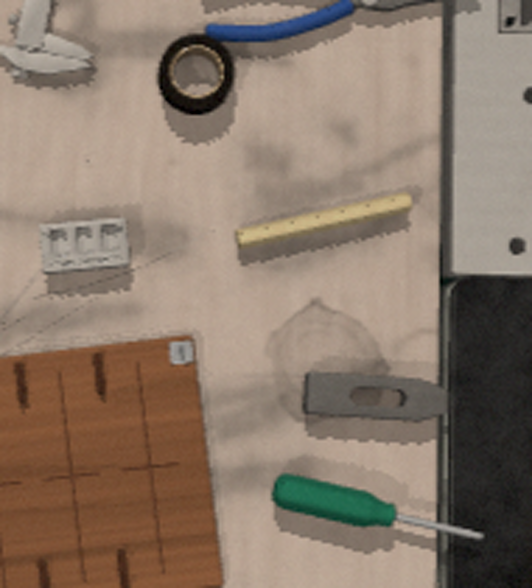

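```bash
cat > meas.py <<'E'
from h import *
H=dict(screwdriver=.012,brass_bar=.0065,clamp_bar=.008,mould_insert=.0075)
def meas(n,cam='top',k=0):
    r=silhouettes(n,cam)
    if not r: return None
    m=r[k]['mask']; ys,xs=np.nonzero(m)
    p=world(cam,np.c_[xs,ys],z=H[n])[:,:2]
    c=p.mean(0); u,s,v=np.linalg.svd(p-c,full_matrices=False); a=v[0]; 
    t=(p-c)@a; b=(p-c)@v[1]
    rect=cv2.minAreaRect((p*1000).astype(np.float32))
    mid=c+a*(t.max()+t.min())/2+v[1]*(b.max()+b.min())/2
    return dict(score=round(r[k]['score'],2),centroid=c.round(4),mid=mid.round(4),ang=round(float(np.degrees(np.arctan2(a[1],a[0])))%180,1),L=round(float(np.ptp(t)),4),W=round(float(np.ptp(b)),4),rect=np.round(rect[0],1),rs=np.round(rect[1],1),ra=round(rect[2],1))
E
python3 - <<'E'
from meas import *
get_image('top')
for n in H: print(n,meas(n))
cr=world('top',[(229.7,266.3),(257.7,263.3),(286.3,259.3),(314,256.3)],z=.008)[:,:2]
print(cr.round(4), np.diff(cr,axis=0).round(4))
f=lambda x,y:(190+x/3,195+y/3)
L=world('top',[f(107,103),f(131,327),f(191,95),f(215,318),f(275,83),f(305,309),f(358,73),f(385,300)],z=.008)[:,:2]
e=L[::2]-L[1::2]; print(np.degrees(np.arctan2(e[:,1],e[:,0])))
C=world('top',[f(43,88),f(417,45),f(449,315),f(73,356)],z=.008)[:,:2]; print(C.round(4),C.mean(0),np.linalg.norm(C-np.roll(C,-1,0),axis=1))
print('sd',world('top',[f(725,259),f(503,211)],z=.012).round(4))
print(spot_point('tool_board','top')[:2],spot_point('end_knob','top')[:2],spot_point('clamp_bar','top')[:2])
g=lambda x,y:(260+x/2.8,90+y/2.8)
print('clamp top',world('top',[g(305,372),g(305,406),g(445,394)],z=.016).round(4))
from scipy.spatial.transform import Rotation as R
q=manip.get_state()['ee_rot']; print(R.from_quat(np.roll(q,-1)).as_matrix().round(3))
E
```

```text
screwdriver None
brass_bar {'score': 0.94, 'centroid': array([0.6576, 0.011 ]), 'mid': array([0.6577, 0.0112]), 'ang': 103.9, 'L': 0.1262, 'W': 0.0154, 'rect': array([657.7,  11.2]), 'rs': array([ 15.4, 126.2]), 'ra': 13.8}
clamp_bar {'score': 0.65, 'centroid': array([ 0.5322, -0.024 ]), 'mid': array([ 0.5324, -0.0269]), 'ang': 87.7, 'L': 0.1026, 'W': 0.0334, 'rect': array([532.1, -26.8]), 'rs': array([102.4,  32.2]), 'ra': 85.8}
mould_insert {'score': 0.87, 'centroid': array([0.6349, 0.1816]), 'mid': array([0.6349, 0.1813]), 'ang': 100.7, 'L': 0.0661, 'W': 0.0378, 'rect': array([635. , 181.3]), 'rs': array([36.5, 65.4]), 'ra': 8.6}
[[0.4543 0.297 ]
 [0.4618 0.2416]
 [0.4713 0.1851]
 [0.4788 0.1304]] [[ 0.0075 -0.0554]
 [ 0.0095 -0.0565]
 [ 0.0074 -0.0547]]
[8.04486606 7.87237175 9.09072055 8.11440354]
[[0.5362 0.3505]
 [0.5714 0.1027]
 [0.3945 0.078 ]
 [0.3605 0.3243]] [0.46565223 0.21386366] [0.25031392 0.17867165 0.2487032  0.17761437]
sd [[ 0.4365 -0.1009  0.012 ]
 [ 0.4636  0.0444  0.012 ]]
[{'position': [271.1, 263.7], 'score': 0.94}] [{'position': [207.0, 225.5], 'score': 0.44}] [{'position': [390.7, 232.5], 'score': 0.63}]
clamp top [[ 0.5477  0.0243  0.016 ]
 [ 0.5238  0.0239  0.016 ]
 [ 0.5349 -0.0739  0.016 ]]
[[-0.897  0.     0.441]
 [-0.441 -0.    -0.897]
 [ 0.    -1.     0.   ]]
```

>>> jog_arm --targets '[[0.045,[0.0202,0.0517,-0.012],0.093],[0.045,[0.0202,0.0517,-0.012],0.093],[0.045,[0.0202,0.0517,-0.012],0.093],[0.045,[0.0202,0.0517,-0.012],0.093],[0.045,[0.0202,0.0517,-0.012],0.093],[0.045,[0.0202,0.0517,-0.012],0.093],[0.045,[0.0202,0.0517,-0.012],0.093],[0.045,[0.0202,0.0517,-0.012],0.093],[0.045,[0.0202,0.0517,-0.012],0.093],[0.045,[0.0202,0.0517,-0.012],0.093]]' --force 50

```text
clock: 2.2
position: [0.4564, 0.0026, 0.1283]
ee_rot: [-0.453, 0.452, -0.543, 0.544]
contact_force: [1.1, -1.0, -0.1]
width: 0.0454
```

>>> jog_arm --targets '[[0.045,[-0.001,-0.002,-0.04],0],[0.045,[0,0,-0.038],0],[0.045,[0,0,-0.008],0],[0.045,[0,0,0],0]]'

```text
clock: 2.7
position: [0.4549, -0.0012, 0.0425]
ee_rot: [-0.452, 0.452, -0.544, 0.544]
contact_force: [0.4, -0.4, 0.4]
width: 0.0447
```

```bash
cat > st.py <<'E'
from h import *
from scipy.spatial.transform import Rotation as R
def st():
    s=manip.get_state(); M=R.from_quat(np.roll(s['ee_rot'],-1)).as_matrix()
    print('t',round(s['clock'],2),'p',s['position'].round(4),'jaw',round(float(np.degrees(np.arctan2(M[1,2],M[0,2]))),1),'down',M[:,1].round(3),'F',s['contact_force'].round(1),'w',round(s['width'],4),'q',s['qpos'].round(2))
def crop(cam,fn,x0,y0,x1,y1,f=3):
    im,d=get_image(cam); cv2.imwrite('pics/'+fn,cv2.resize(im[y0:y1,x0:x1,::-1],None,fx=f,fy=f,interpolation=cv2.INTER_CUBIC)); return im,d
E
python3 - <<'E'
from st import *
st(); crop('scene','s2.png',300,150,500,300,4); crop('top','t2.png',300,180,480,320,4)
E
```

```text
t 2.7 p [ 0.4549 -0.0012  0.0425] jaw -10.6 down [ 0. -0. -1.] F [ 0.4 -0.4  0.4] w 0.0447 q [-0.16  0.32  2.05 -0.    0.77  0.03]
```

View pics/s2.png

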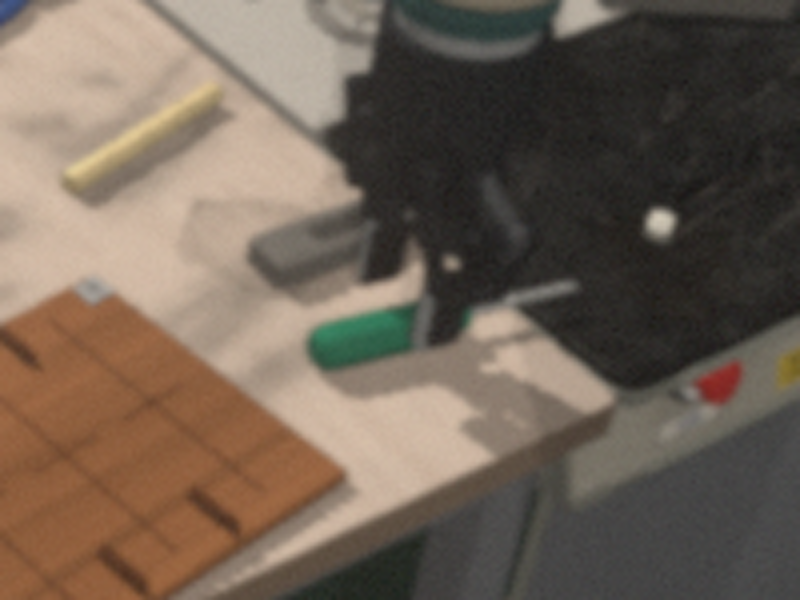

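View pics/t2.png

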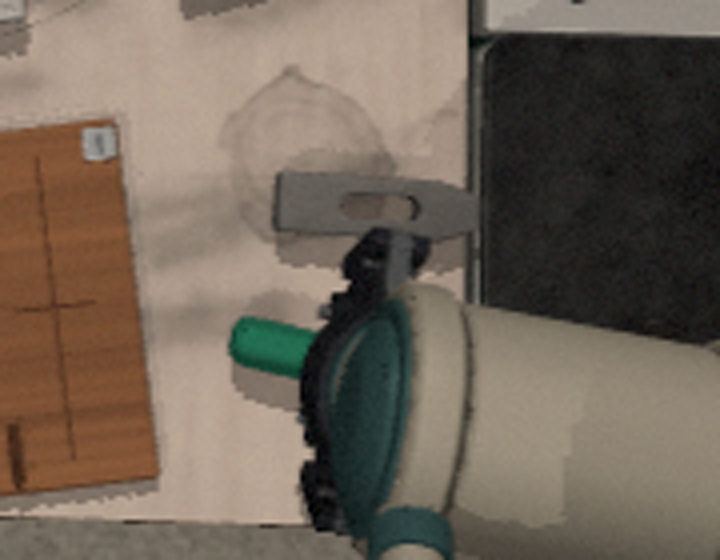

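>>> jog_arm --targets '[[0.045,[0.0005,0.001,-0.012],0],[0.045,[0,0,-0.008],0],[0.045,[0,0,0],0]]'

```text
clock: 3.18
position: [0.4545, -0.0, 0.0217]
ee_rot: [0.452, -0.452, 0.544, -0.543]
contact_force: [-0.7, 0.0, -0.4]
width: 0.0448
```

>>> jog_arm --targets '[[0.01,[0,0,0],0],[0.01,[0,0,0],0],[0.01,[0,0,0],0],[0.01,[0,0,0],0],[0.01,[0,0,0],0]]' --force 45

```text
clock: 3.8
position: [0.4554, -0.0001, 0.0226]
ee_rot: [-0.452, 0.452, -0.544, 0.544]
contact_force: [0.1, -0.4, 4.0]
width: 0.0227
```

Run:
```python
from st import *
st(); crop('scene','s3.png',300,150,500,300,4)
```

```text
t 3.8 p [ 4.554e-01 -1.000e-04  2.260e-02] jaw -10.5 down [ 0.001 -0.    -1.   ] F [ 0.1 -0.4  4. ] w 0.0227 q [-0.15  0.35  2.07 -0.    0.72  0.03]
```

View pics/s3.png

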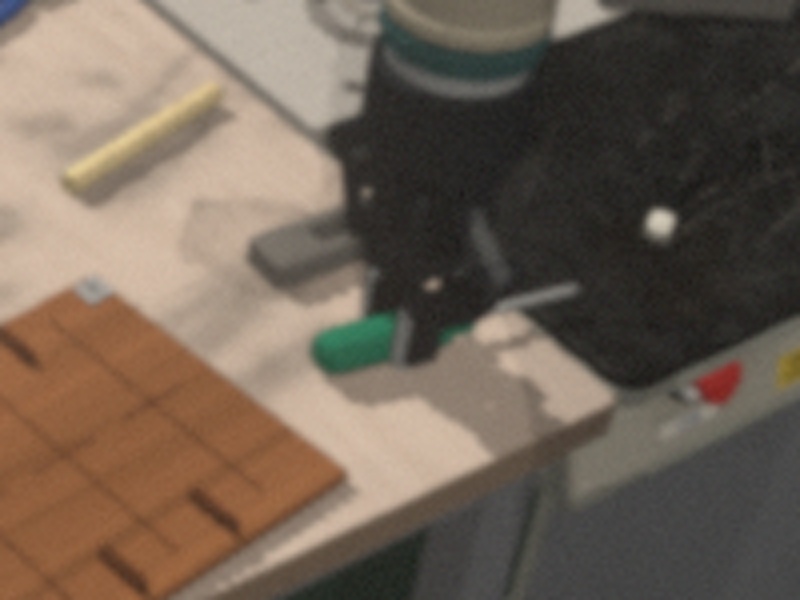

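>>> jog_arm --targets '[[0.01,[0,0,0.03],0],[0.01,[0,0,0.05],0]]'

```text
clock: 4.1
position: [0.4532, 0.0002, 0.1014]
ee_rot: [0.451, -0.453, 0.545, -0.542]
contact_force: [1.7, -0.4, -0.5]
width: 0.0226
```

>>> jog_arm --targets '[[0.01,[0.0027,0.0301,0],-0.1248],[0.01,[0.0027,0.0301,0],-0.1248],[0.01,[0.0027,0.0301,0],-0.1248],[0.01,[0.0027,0.0301,0],-0.1248],[0.01,[0.0027,0.0301,0],-0.1248],[0.01,[0.0027,0.0301,0],-0.1248],[0.01,[0.0027,0.0301,0],-0.1248],[0.01,[0.0027,0.0301,0],-0.1248],[0.01,[0.0027,0.0301,0],-0.1248],[0.01,[0.0027,0.0301,0],-0.1248]]'

```text
clock: 5.35
position: [0.4816, 0.3017, 0.1016]
ee_rot: [-0.047, 0.048, -0.705, 0.706]
contact_force: [1.0, -0.1, -0.8]
width: 0.0227
```

Run:
```python
from st import *
st(); crop('scene','s4.png',180,180,380,330,4); crop('top','t4.png',180,180,480,320,2.6)
```

```text
t 5.35 p [0.4816 0.3017 0.1016] jaw -82.3 down [-0.001 -0.001 -1.   ] F [ 1.  -0.1 -0.8] w 0.0227 q [ 0.44  0.39  1.73 -0.    1.02  1.87]
```

View pics/s4.png

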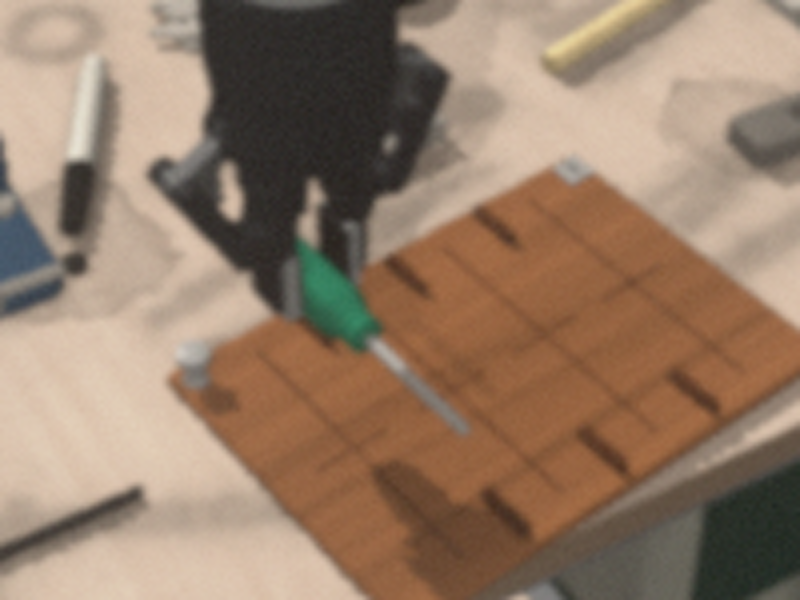

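View pics/t4.png

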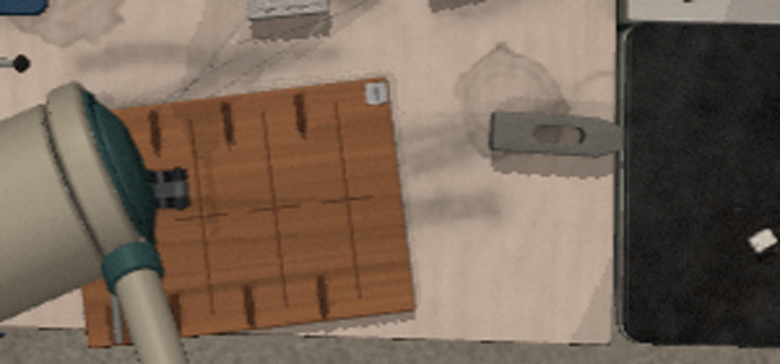

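>>> jog_arm --targets '[[0.01,[0.0003,-0.001,-0.03],0.004],[0.01,[0,0,-0.025],0],[0.01,[0,0,-0.01],0],[0.01,[0,0,-0.004],0],[0.01,[0,0,0],0]]'

```text
clock: 6.08
position: [0.4828, 0.2999, 0.0337]
ee_rot: [0.051, -0.05, 0.705, -0.705]
contact_force: [-0.0, -0.6, -0.0]
width: 0.0229
```

Run:
```python
from st import *
st(); crop('scene','s5.png',180,180,380,330,4)
```

```text
t 6.08 p [0.4828 0.2999 0.0337] jaw -81.8 down [ 0.001  0.    -1.   ] F [-0.  -0.6 -0. ] w 0.0229 q [ 0.43  0.46  1.81 -0.    0.87  1.86]
```

View pics/s5.png

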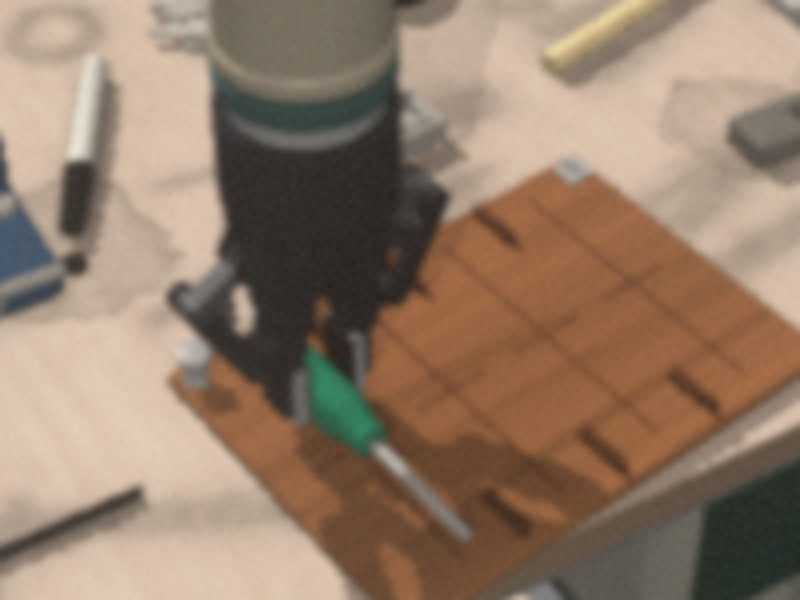

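>>> jog_arm --targets '[[0.01,[0,0,-0.0015],0],[0.01,[0,0,-0.001],0],[0.01,[0,0,0],0]]'

```text
clock: 6.5
position: [0.4824, 0.2999, 0.031]
ee_rot: [-0.051, 0.05, -0.705, 0.705]
contact_force: [-0.7, 0.5, -1.5]
width: 0.0225
```

>>> jog_arm --targets '[[0.045,[0,0,0],0],[0.045,[0,0,0],0],[0.045,[0,0,0],0],[0.045,[0,0,0.03],0],[0.045,[0,0,0.045],0],[0.045,[0.01,-0.05,0.02],0],[0.045,[0.02,-0.055,0],0.1],[0.045,[0.02,-0.055,0],0.17],[0.045,[0.02,-0.04,0],0.17],[0.045,[0.02,-0.03,0],0.17]]'

```text
clock: 7.75
position: [0.5728, 0.0682, 0.126]
ee_rot: [-0.261, 0.261, -0.657, 0.657]
contact_force: [1.0, 1.0, -0.1]
width: 0.0449
```

Run:
```python
from st import *
st(); crop('top','t6.png',190,140,440,320,3)
```

```text
t 7.75 p [0.5728 0.0682 0.126 ] jaw -46.7 down [ 0. -0. -1.] F [ 1.   1.  -0.1] w 0.0449 q [-0.    0.37  1.69 -0.    1.08  0.81]
```

View pics/t6.png

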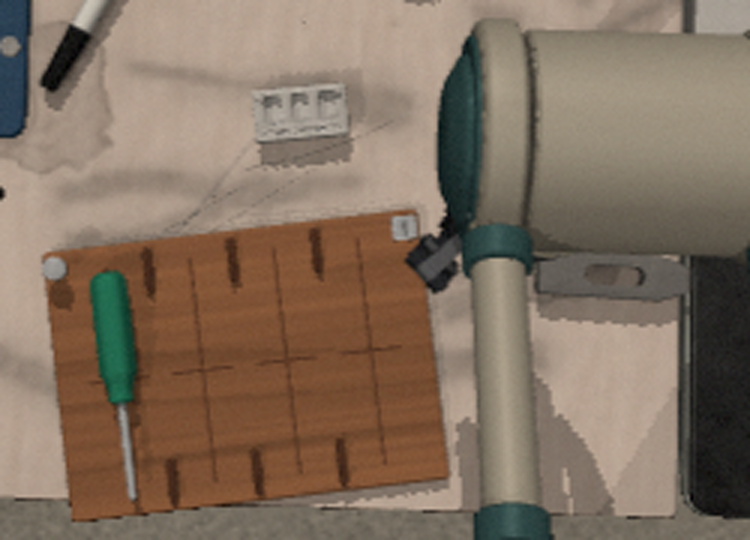

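Run:
```python
from meas import *
f=lambda x,y:(190+x/3,140+y/3)
p=world('top',[f(134,501),f(107,269)],z=.020)[:,:2]; print(p.round(4),p.mean(0),np.linalg.norm(p[1]-p[0]),np.degrees(np.arctan2(*(p[1]-p[0])[::-1])))
a=np.radians(8.05);R=np.array([[np.cos(a),-np.sin(a)],[np.sin(a),np.cos(a)]])
print('board frame',((p.mean(0)-[.466,.2135])@R*1000).round(1))
r=meas('screwdriver');print(r)
if r: print(((r['mid']-[.466,.2135])@R*1000).round(1))
for n in ['clamp_bar','mould_insert']:
    print(meas(n))
```

```text
[[0.3764 0.2834]
 [0.5266 0.306 ]] [0.4515208  0.29473562] 0.15185439775451504 8.568406730816008
board frame [-3.  82.5]
{'score': 0.62, 'centroid': array([0.4696, 0.2997]), 'mid': array([0.4496, 0.2969]), 'ang': 8.7, 'L': 0.151, 'W': 0.0284, 'rect': array([449.5, 298.6]), 'rs': array([150.7,  28.1]), 'ra': 6.3}
[-4.6 84.9]
{'score': 0.87, 'centroid': array([ 0.5315, -0.0271]), 'mid': array([ 0.532 , -0.0269]), 'ang': 90.0, 'L': 0.1027, 'W': 0.0293, 'rect': array([531.9, -26.9]), 'rs': array([102.8,  29.1]), 'ra': 88.9}
{'score': 0.7, 'centroid': array([0.6339, 0.1827]), 'mid': array([0.634, 0.183]), 'ang': 98.3, 'L': 0.0645, 'W': 0.0376, 'rect': array([633.8, 183. ]), 'rs': array([37.2, 64. ]), 'ra': 6.7}
```

>>> jog_arm --targets '[[0.03,[0.015,-0.01,0],0.176],[0.03,[0.015,-0.01,0],0.176],[0.03,[0.015,-0.01,-0.01],0.176],[0.03,[0.015,-0.01,-0.01],0.176],[0.03,[0.015,-0.01,-0.015],0.176],[0.03,[0.01,-0.007,-0.015],0.178],[0.03,[0,0,-0.02],0],[0.03,[0,0,0],0]]'

```text
clock: 8.95
position: [0.6552, 0.0147, 0.0541]
ee_rot: [-0.555, 0.557, -0.438, 0.435]
contact_force: [-0.6, 0.6, 0.6]
width: 0.0302
```

Run:
```python
from st import *
st(); crop('scene','s7.png',260,110,460,260,4)
```

```text
t 8.95 p [0.6552 0.0147 0.0541] jaw 13.7 down [-0.005  0.001 -1.   ] F [-0.6  0.6  0.6] w 0.0302 q [-0.08  0.55  1.58  0.    1.02 -0.32]
```

View pics/s7.png

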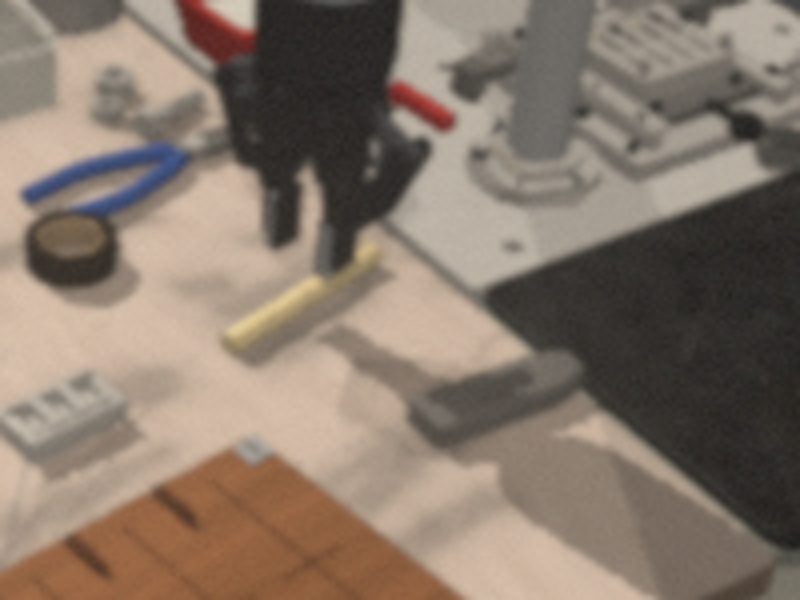

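Run:
```python
from st import *
st(); get_image('scene'); st(); get_image('top');st()
get_image('scene'); st()
```

```text
t 9.0 p [0.6561 0.0145 0.0552] jaw 13.7 down [-0.002  0.001 -1.   ] F [-0.5 -0.   0.4] w 0.0302 q [-0.08  0.55  1.58  0.    1.02 -0.32]
t 9.05 p [0.657  0.0143 0.0561] jaw 13.7 down [-0.  0. -1.] F [-0.1  0.8  0.4] w 0.0304 q [-0.08  0.54  1.58  0.    1.02 -0.32]
t 9.1 p [0.6575 0.014  0.0566] jaw 13.7 down [ 0.001  0.    -1.   ] F [-0.2  0.3 -0.2] w 0.0299 q [-0.08  0.54  1.58  0.    1.02 -0.32]
t 9.15 p [0.6577 0.0139 0.0569] jaw 13.7 down [ 0.002  0.    -1.   ] F [-0.6 -0.3  0.3] w 0.0302 q [-0.08  0.54  1.58  0.    1.02 -0.32]
```

>>> jog_arm --targets '[[0.03,[0,-0.0022,-0.02],0.003],[0.03,[0,0,-0.012],0],[0.03,[0,0,0],0],[0.03,[0,0,0],0],[0.005,[0,0,0],0],[0.005,[0,0,0],0],[0.005,[0,0,0],0],[0.005,[0,0,0],0],[0.005,[0,0,0],0]]' --force 60

```text
clock: 10.28
position: [0.658, 0.011, 0.0248]
ee_rot: [0.557, -0.556, 0.435, -0.436]
contact_force: [-0.6, 0.5, 5.2]
width: 0.0094
```

Run:
```python
from st import *
from meas import *
st(); crop('scene','s8.png',260,110,460,260,4);  print(meas('clamp_bar'))
```

```text
t 10.28 p [0.658  0.011  0.0248] jaw 13.9 down [ 0.002 -0.    -1.   ] F [-0.6  0.5  5.2] w 0.0094 q [-0.09  0.58  1.61  0.    0.96 -0.33]
{'score': 0.57, 'centroid': array([0.5338, 0.0008]), 'mid': array([ 0.5341, -0.0258]), 'ang': 91.6, 'L': 0.1009, 'W': 0.0298, 'rect': array([534.1, -25.8]), 'rs': array([ 29.7, 100.9]), 'ra': 1.5}
```

View pics/s8.png

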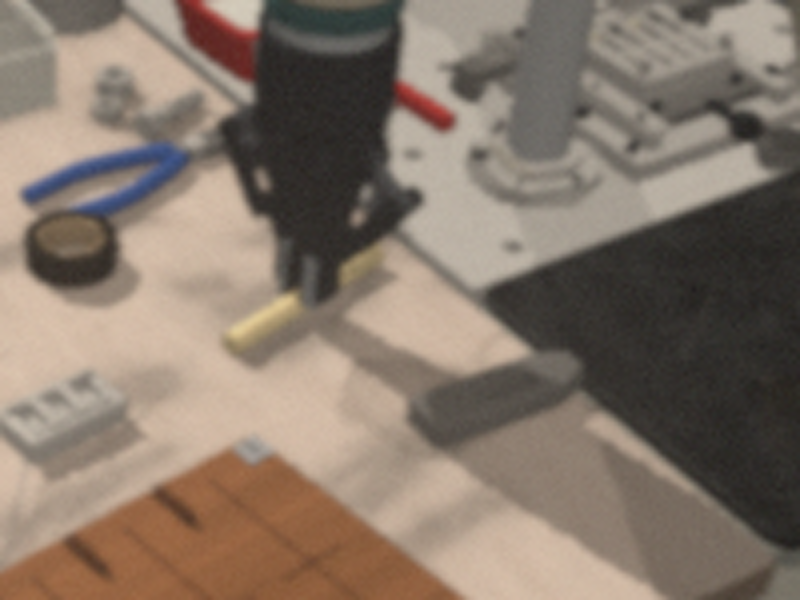

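>>> jog_arm --targets '[[0.03,[0,0,0],0],[0.03,[0,0,0],0],[0.03,[0,0,-0.003],0],[0.03,[0,0,-0.002],0],[0.03,[0,0,0],0]]'

```text
clock: 11.0
position: [0.657, 0.011, 0.0183]
ee_rot: [-0.557, 0.557, -0.436, 0.436]
contact_force: [-0.2, 0.5, -0.3]
width: 0.0299
```

>>> jog_arm --targets '[[0.03,[0,0,-0.002],0],[0.03,[0,0,0],0],[0.03,[0,0,0],0]]'

```text
clock: 11.38
position: [0.6574, 0.0109, 0.0169]
ee_rot: [0.557, -0.557, 0.436, -0.436]
contact_force: [-0.5, -0.0, -0.5]
width: 0.0303
```

Run:
```python
from st import *
st(); crop('scene','s9.png',300,140,400,215,8)
```

```text
t 11.38 p [0.6574 0.0109 0.0169] jaw 13.9 down [ 0.  0. -1.] F [-0.5 -0.  -0.5] w 0.0303 q [-0.09  0.59  1.61  0.    0.94 -0.33]
```

View pics/s9.png

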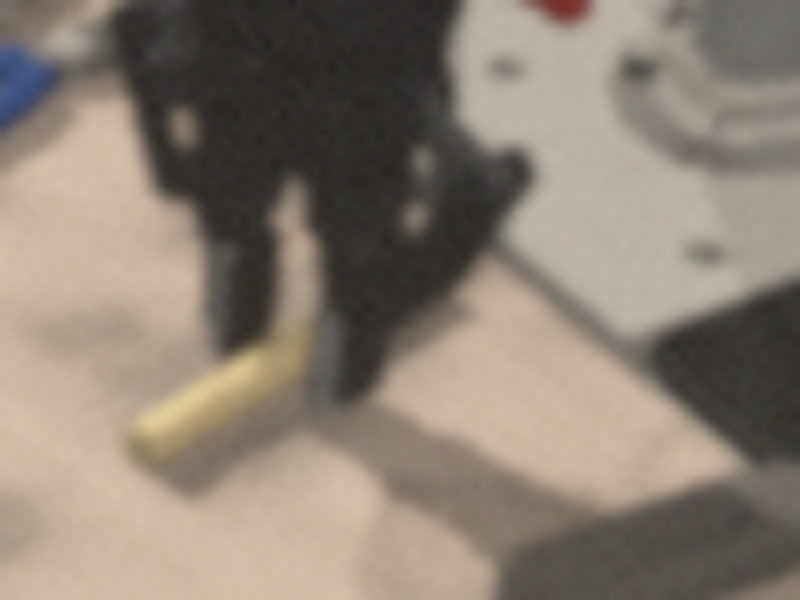

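>>> jog_arm --targets '[[0.022,[0,0,0],0],[0.018,[0,0,0],0],[0.018,[0,0,0],0]]' --force 40

```text
clock: 11.8
position: [0.6574, 0.0109, 0.0173]
ee_rot: [0.557, -0.557, 0.436, -0.436]
contact_force: [-1.5, -0.2, 4.1]
width: 0.0181
```

>>> jog_arm --targets '[[0.005,[0,0,0],0],[0.005,[0,0,0],0],[0.005,[0,0,0],0],[0.005,[0,0,0],0]]'

```text
clock: 12.3
position: [0.6577, 0.0109, 0.0175]
ee_rot: [0.557, -0.557, 0.436, -0.436]
contact_force: [-0.9, -0.6, 6.4]
width: 0.0125
```

>>> jog_arm --targets '[[0.005,[0,0,0],0],[0.005,[0,0,0.005],0],[0.005,[0,0,0.01],0],[0.005,[0,0,0.015],0],[0.005,[0,0,0],0],[0.005,[0,0,0],0]]' --force 60

```text
clock: 13.05
position: [0.6573, 0.011, 0.047]
ee_rot: [0.557, -0.557, 0.436, -0.436]
contact_force: [-0.7, 0.2, -1.4]
width: 0.0114
```

Run:
```python
from st import *
st(); crop('scene','s10.png',300,140,400,215,8)
```

```text
t 13.05 p [0.6573 0.011  0.047 ] jaw 13.9 down [ 0.  0. -1.] F [-0.7  0.2 -1.4] w 0.0114 q [-0.09  0.55  1.59  0.    1.   -0.33]
```

View pics/s10.png

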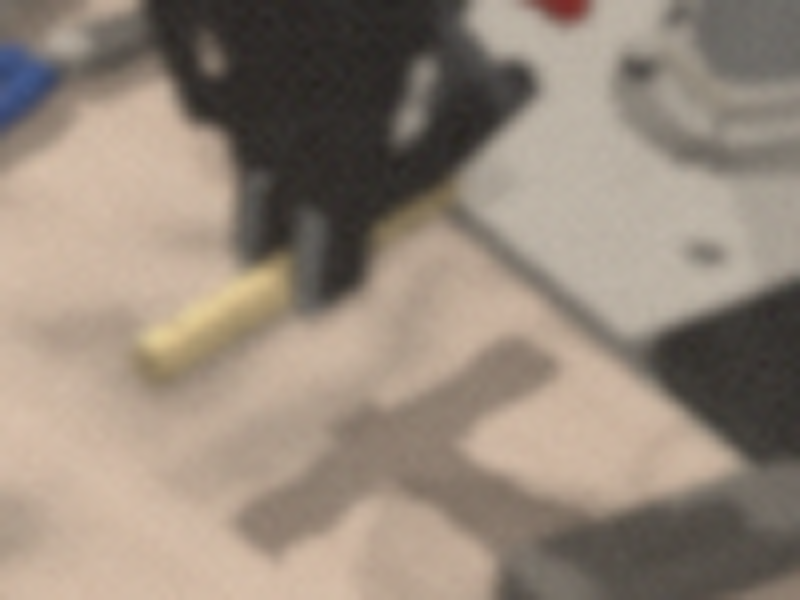

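>>> jog_arm --targets '[[0.005,[0,0,0.02],0],[0.005,[0,0,0.02],0]]'

```text
clock: 13.35
position: [0.6567, 0.011, 0.0863]
ee_rot: [-0.556, 0.557, -0.437, 0.435]
contact_force: [0.3, 0.2, -0.8]
width: 0.0116
```

>>> jog_arm --targets '[[0.005,[-0.0195,0.023,0],0.147],[0.005,[-0.0195,0.023,0],0.147],[0.005,[-0.0195,0.023,0],0.147],[0.005,[-0.0195,0.023,0],0.147],[0.005,[-0.0195,0.023,0],0.147],[0.005,[-0.0195,0.023,0],0.147],[0.005,[-0.0195,0.023,0],0.147],[0.005,[-0.0195,0.023,0],0.147],[0.005,[-0.0195,0.023,0],0.147],[0.005,[-0.0195,0.023,0],0.147]]'

```text
clock: 14.6
position: [0.4613, 0.2415, 0.0864]
ee_rot: [-0.705, 0.705, 0.051, -0.052]
contact_force: [-0.4, -0.3, -1.4]
width: 0.0113
```

>>> jog_arm --targets '[[0.005,[0,0,0],0],[0.005,[0,0,0],0]]'

```text
clock: 14.85
position: [0.4627, 0.2408, 0.0867]
ee_rot: [-0.705, 0.705, 0.05, -0.05]
contact_force: [-0.5, -0.2, -1.2]
width: 0.0114
```

Run:
```python
from st import *
st(); crop('scene','s11.png',180,180,380,330,4)
```

```text
t 14.85 p [0.4627 0.2408 0.0867] jaw 98.1 down [ 0. -0. -1.] F [-0.5 -0.2 -1.2] w 0.0114 q [ 0.35  0.34  1.86 -0.    0.94 -1.36]
```

View pics/s11.png

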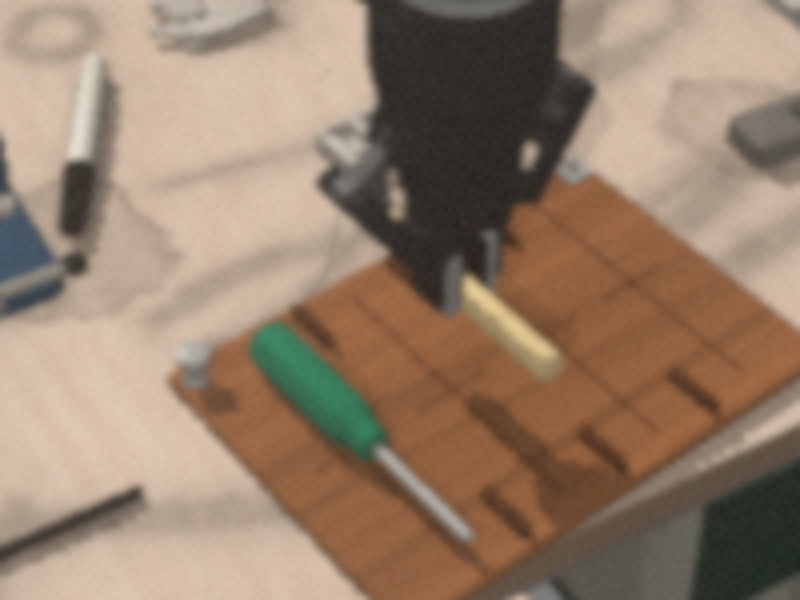

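>>> jog_arm --targets '[[0.005,[-0.0005,0.0004,-0.03],0],[0.005,[0,0,-0.02],0],[0.005,[0,0,-0.008],0],[0.005,[0,0,0],0],[0.005,[0,0,0],0]]'

```text
clock: 15.52
position: [0.4627, 0.2414, 0.0295]
ee_rot: [0.706, -0.705, -0.05, 0.049]
contact_force: [0.6, 0.9, -1.5]
width: 0.0113
```

>>> jog_arm --targets '[[0.005,[0,0,-0.0015],0],[0.005,[0,0,-0.0015],0],[0.005,[0,0,0],0]]'

```text
clock: 15.9
position: [0.4618, 0.2414, 0.0259]
ee_rot: [0.705, -0.705, -0.05, 0.05]
contact_force: [-1.0, 0.7, -1.3]
width: 0.0116
```

>>> jog_arm --targets '[[0.005,[0,0,-0.001],0],[0.005,[0,0,0],0],[0.005,[0,0,0],0]]'

```text
clock: 16.27
position: [0.4619, 0.2414, 0.0255]
ee_rot: [0.705, -0.705, -0.05, 0.05]
contact_force: [-1.6, -1.5, 5.8]
width: 0.0119
```

>>> jog_arm --targets '[[0.03,[0,0,0],0],[0.03,[0,0,0],0],[0.03,[0,0,0],0],[0.03,[0,0,0.02],0],[0.03,[0,0,0.045],0],[0.045,[0.02,-0.05,0.02],0],[0.045,[0.02,-0.055,0],-0.1],[0.045,[0.015,-0.055,0],-0.17],[0.045,[0.01,-0.055,0],-0.17],[0.045,[0,-0.03,0],-0.17]]'

```text
clock: 17.52
position: [0.5277, -0.0064, 0.1098]
ee_rot: [-0.687, 0.687, -0.166, 0.167]
contact_force: [-0.5, -0.5, -0.2]
width: 0.0449
```

Run:
```python
from st import *
from meas import *
st(); crop('top','t12.png',190,140,440,320,3)
for n in H:print(n,meas(n))
```

```text
t 17.52 p [ 0.5277 -0.0064  0.1098] jaw 62.7 down [ 0.001 -0.001 -1.   ] F [-0.5 -0.5 -0.2] w 0.0449 q [-0.14  0.32  1.81 -0.    1.   -1.24]
screwdriver {'score': 0.56, 'centroid': array([0.4772, 0.3006]), 'mid': array([0.4539, 0.2972]), 'ang': 9.3, 'L': 0.1435, 'W': 0.0249, 'rect': array([453.8, 297.5]), 'rs': array([143.5,  24.9]), 'ra': 9.0}
brass_bar {'score': 0.82, 'centroid': array([0.4609, 0.243 ]), 'mid': array([0.4608, 0.243 ]), 'ang': 8.3, 'L': 0.128, 'W': 0.0153, 'rect': array([460.8, 243. ]), 'rs': array([128. ,  15.2]), 'ra': 8.3}
clamp_bar None
mould_insert {'score': 0.65, 'centroid': array([0.6351, 0.182 ]), 'mid': array([0.6348, 0.1828]), 'ang': 92.6, 'L': 0.0662, 'W': 0.0379, 'rect': array([635. , 182.6]), 'rs': array([37.4, 66.2]), 'ra': 4.0}
```

View pics/t12.png

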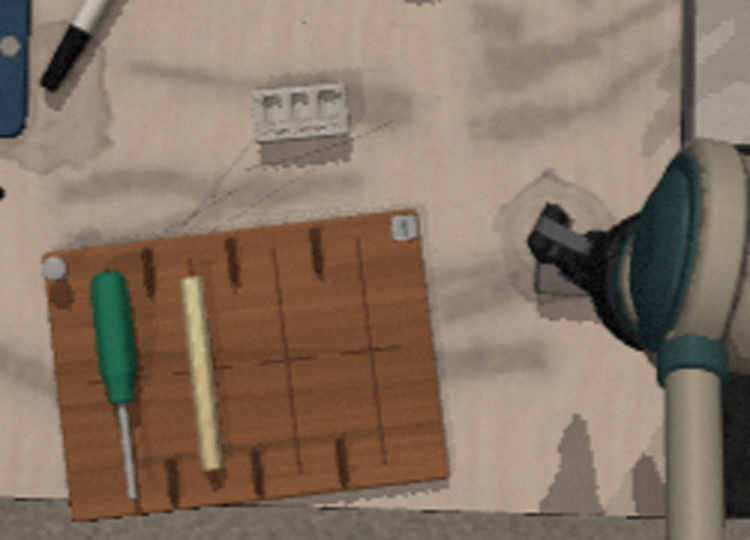

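>>> jog_arm --targets '[[0.048,[0.001,-0.004,0],-0.1844],[0.048,[0.001,-0.004,0],-0.1844],[0.048,[0.001,-0.004,0],-0.1844],[0.048,[0.001,-0.004,0],-0.1844],[0.048,[0.0005,-0.004,-0.015],-0.1844],[0.048,[0,-0.002,-0.03],-0.1844],[0.048,[0,0,-0.015],0],[0.048,[0,0,0],0],[0.048,[0,0,0],0]]'

```text
clock: 18.9
position: [0.532, -0.0253, 0.0505]
ee_rot: [-0.5, 0.499, -0.5, 0.501]
contact_force: [0.4, -0.1, -0.8]
width: 0.0482
```

Run:
```python
from st import *
st(); crop('scene','s13.png',300,150,460,270,5); st()
```

```text
t 18.9 p [ 0.532  -0.0253  0.0505] jaw -0.1 down [ 0.001 -0.    -1.   ] F [ 0.4 -0.1 -0.8] w 0.0482 q [-0.18  0.4   1.87  0.    0.87 -0.18]
t 18.95 p [ 0.5322 -0.0255  0.0507] jaw -0.1 down [ 0.002 -0.    -1.   ] F [ 1.1 -0.2 -0.7] w 0.0483 q [-0.18  0.4   1.87  0.    0.87 -0.18]
```

View pics/s13.png

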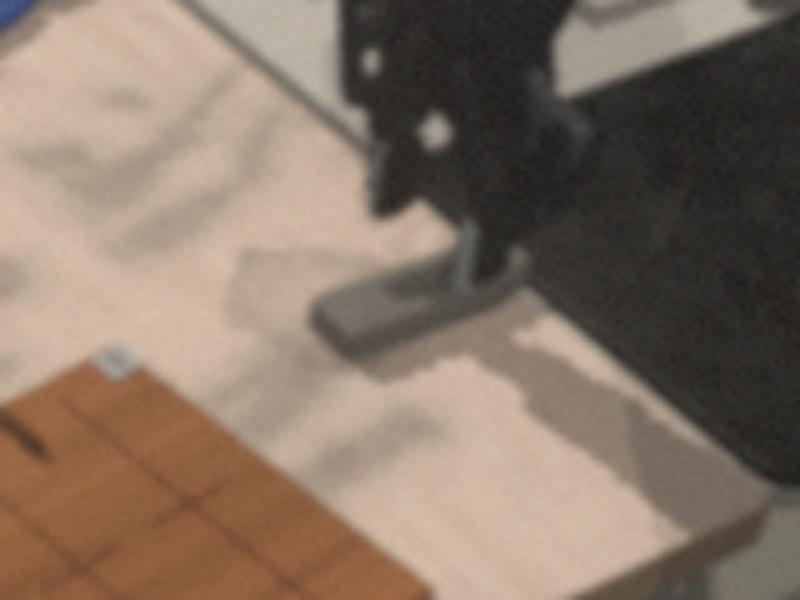

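>>> jog_arm --targets '[[0.048,[0,-0.001,-0.02],0],[0.048,[0,0,-0.01],0],[0.048,[0,0,0],0],[0.048,[0,0,0],0]]'

```text
clock: 19.45
position: [0.5318, -0.0267, 0.0203]
ee_rot: [-0.499, 0.499, -0.501, 0.501]
contact_force: [0.9, -0.8, 0.3]
width: 0.0478
```

>>> jog_arm --targets '[[0.02,[0,0,0],0],[0.02,[0,0,0],0],[0.02,[0,0,0],0],[0.02,[0,0,0],0],[0.02,[0,0,0],0],[0.02,[0,0,0],0]]' --force 80

```text
clock: 20.2
position: [0.5326, -0.0268, 0.021]
ee_rot: [-0.5, 0.498, -0.5, 0.502]
contact_force: [0.0, -0.6, 5.2]
width: 0.0281
```

>>> jog_arm --targets '[[0.02,[0,0,0.02],0],[0.02,[0,0,0.03],0],[0.02,[0,0,0.02],0],[0.02,[0,0,0],0]]'

```text
clock: 20.7
position: [0.5322, -0.0268, 0.091]
ee_rot: [-0.5, 0.498, -0.5, 0.502]
contact_force: [-0.3, 0.8, -2.8]
width: 0.0279
```

Run:
```python
from st import *
st(); crop('scene','s14.png',300,130,460,250,5); st()
```

```text
t 20.7 p [ 0.5322 -0.0268  0.091 ] jaw -0.2 down [ 0.003 -0.001 -1.   ] F [-0.3  0.8 -2.8] w 0.0279 q [-0.18  0.35  1.83 -0.    0.96 -0.18]
t 20.75 p [ 0.5312 -0.0266  0.0899] jaw -0.2 down [ 0.001 -0.    -1.   ] F [-0.4  0.2 -3.2] w 0.0281 q [-0.18  0.35  1.83  0.    0.96 -0.18]
```

View pics/s14.png

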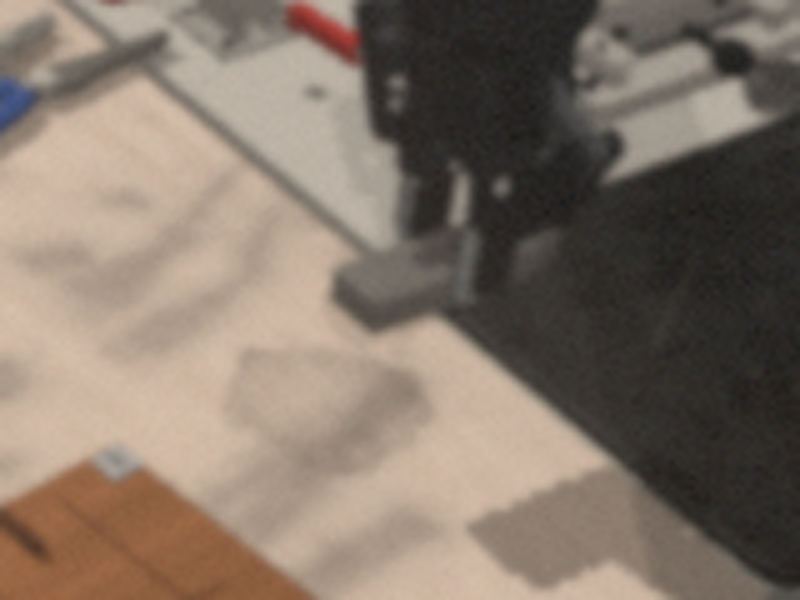

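>>> jog_arm --targets '[[0.02,[-0.0062,0.0213,0],-0.1428],[0.02,[-0.0062,0.0213,0],-0.1428],[0.02,[-0.0062,0.0213,0],-0.1428],[0.02,[-0.0062,0.0213,0],-0.1428],[0.02,[-0.0062,0.0213,0],-0.1428],[0.02,[-0.0062,0.0213,0],-0.1428],[0.02,[-0.0062,0.0213,0],-0.1428],[0.02,[-0.0062,0.0213,0],-0.1428],[0.02,[-0.0062,0.0213,0],-0.1428],[0.02,[-0.0062,0.0213,0],-0.1428]]'

```text
clock: 22.0
position: [0.4679, 0.1867, 0.0882]
ee_rot: [-0.046, 0.048, -0.705, 0.706]
contact_force: [0.2, 0.5, -3.2]
width: 0.0278
```

>>> jog_arm --targets '[[0.02,[0,0,-0.02],0],[0.02,[0,0,-0.01],0],[0.02,[0,0,0],0],[0.02,[0,0,0],0]]'

```text
clock: 22.5
position: [0.4696, 0.1861, 0.0598]
ee_rot: [-0.049, 0.049, -0.705, 0.705]
contact_force: [-0.6, -0.1, -2.1]
width: 0.0276
```

Run:
```python
from st import *
st(); crop('scene','s15.png',200,180,400,330,4); st()
```

```text
t 22.5 p [0.4696 0.1861 0.0598] jaw -82.1 down [ 0. -0. -1.] F [-0.6 -0.1 -2.1] w 0.0276 q [ 0.24  0.36  1.92 -0.    0.86  1.67]
t 22.55 p [0.4699 0.1862 0.0601] jaw -82.1 down [ 0.001  0.    -1.   ] F [ 0.4  0.2 -3.3] w 0.0274 q [ 0.24  0.36  1.92 -0.    0.86  1.67]
```

View pics/s15.png

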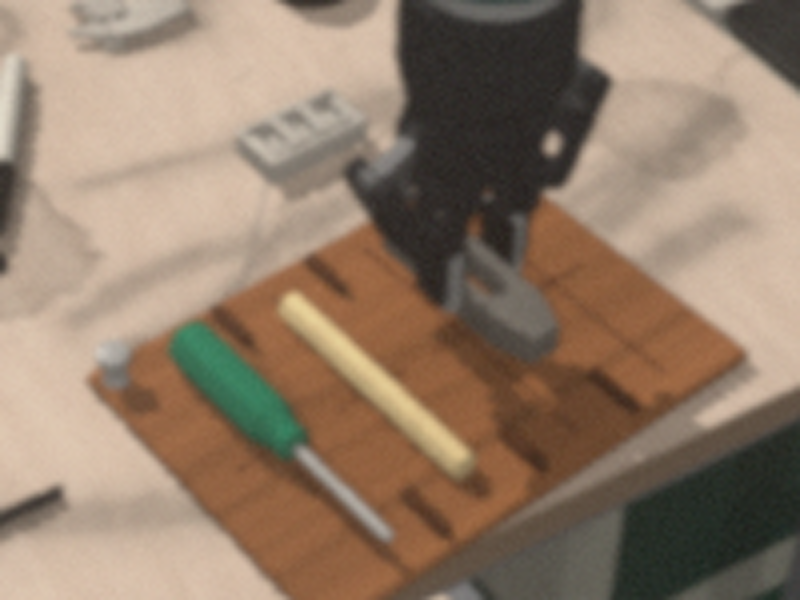

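>>> jog_arm --targets '[[0.02,[0,0,-0.02],0],[0.02,[0,0,-0.009],0],[0.02,[0,0,-0.001],0],[0.02,[0,0,0],0],[0.02,[0,0,-0.0005],0],[0.02,[0,0,0],0]]'

```text
clock: 23.3
position: [0.4696, 0.1864, 0.0297]
ee_rot: [0.049, -0.049, 0.705, -0.705]
contact_force: [0.1, -0.6, -3.0]
width: 0.0277
```

>>> jog_arm --targets '[[0.02,[0,0,-0.001],0],[0.02,[0,0,0],0],[0.02,[0,0,0],0]]'

```text
clock: 23.68
position: [0.4697, 0.1864, 0.0291]
ee_rot: [0.049, -0.049, 0.705, -0.705]
contact_force: [-1.6, 0.2, 6.1]
width: 0.0278
```

>>> jog_arm --targets '[[0.042,[0,0,0],0],[0.042,[0,0,0],0],[0.042,[0,0,0],0],[0.042,[0,0,0.03],0],[0.048,[0,0,0.05],0],[0.048,[-0.02,-0.05,0],0.17],[0.048,[0,-0.05,0],0.17],[0.048,[0,-0.05,0],0.17],[0.048,[0,-0.05,0],0.17],[0.048,[0,0,0],0.17]]'

```text
clock: 24.92
position: [0.4499, -0.0137, 0.1084]
ee_rot: [-0.333, 0.332, -0.624, 0.624]
contact_force: [-0.6, 0.2, -0.1]
width: 0.0483
```

Run:
```python
from st import *
from meas import *
for n in list(H)[:3]:H[n]+=.008
st(); crop('top','t16.png',190,140,440,320,3)
for n in H:print(n,meas(n))
st()
```

```text
t 24.93 p [ 0.4499 -0.0137  0.1084] jaw -33.9 down [ 0.001 -0.001 -1.   ] F [-0.6  0.2 -0.1] w 0.0483 q [-0.18  0.22  1.97 -0.    0.95  0.41]
screwdriver {'score': 0.59, 'centroid': array([0.4815, 0.2999]), 'mid': array([0.4547, 0.2956]), 'ang': 9.1, 'L': 0.1428, 'W': 0.0241, 'rect': array([454.7, 295.7]), 'rs': array([142.8,  24.1]), 'ra': 8.8}
brass_bar {'score': 0.91, 'centroid': array([0.4605, 0.2422]), 'mid': array([0.4611, 0.2417]), 'ang': 7.7, 'L': 0.1267, 'W': 0.0173, 'rect': array([461.1, 241.6]), 'rs': array([126.7,  17.3]), 'ra': 7.8}
clamp_bar {'score': 0.66, 'centroid': array([0.4706, 0.1887]), 'mid': array([0.4669, 0.1877]), 'ang': 5.7, 'L': 0.0997, 'W': 0.0298, 'rect': array([467.1, 189.4]), 'rs': array([99.8, 29.7]), 'ra': 3.3}
mould_insert {'score': 0.71, 'centroid': array([0.6347, 0.1821]), 'mid': array([0.6348, 0.182 ]), 'ang': 94.3, 'L': 0.0631, 'W': 0.0366, 'rect': array([634.9, 182. ]), 'rs': array([35.6, 62.4]), 'ra': 6.1}
t 25.18 p [ 0.4494 -0.0103  0.1083] jaw -34.0 down [-0.  0. -1.] F [ 0.4 -0.2 -0.3] w 0.048 q [-0.18  0.22  1.97  0.    0.95  0.42]
```

View pics/t16.png

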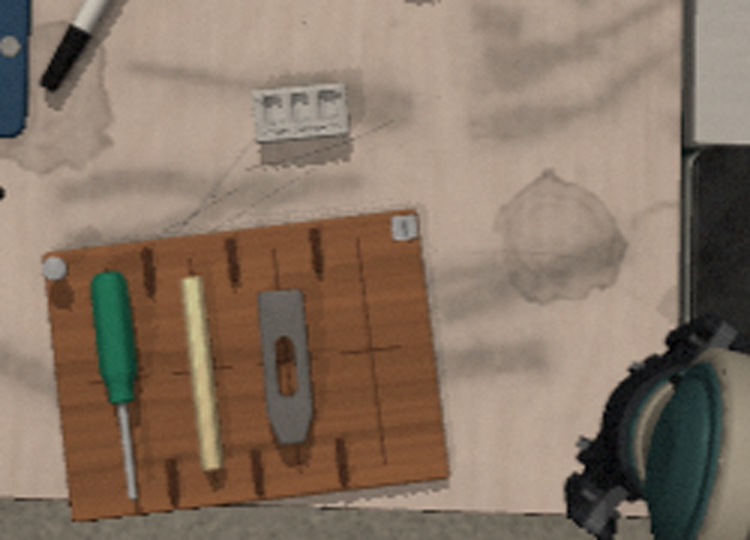

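>>> jog_arm --targets '[[0.052,[0.031,0.032,0],0.1163],[0.052,[0.031,0.032,0],0.1163],[0.052,[0.031,0.032,0],0.1163],[0.052,[0.031,0.032,0],0.1163],[0.052,[0.031,0.032,0],0.1163],[0.052,[0.0303,0.0323,0],0.1163],[0.052,[0,0,-0.03],0],[0.052,[0,0,-0.025],0],[0.052,[0,0,0],0],[0.052,[0,0,0],0]]'

```text
clock: 26.42
position: [0.6352, 0.1823, 0.054]
ee_rot: [0.526, -0.525, 0.473, -0.473]
contact_force: [-0.1, -0.3, 0.7]
width: 0.0516
```

Run:
```python
from st import *
st(); crop('scene','s17.png',230,130,390,250,5); st()
```

```text
t 26.43 p [0.6352 0.1823 0.054 ] jaw 6.1 down [ 0.001  0.    -1.   ] F [-0.1 -0.3  0.7] w 0.0516 q [0.17 0.55 1.57 0.   1.02 0.07]
t 26.48 p [0.6356 0.1822 0.0546] jaw 6.0 down [ 0.002  0.    -1.   ] F [ 0.1 -0.3  1.2] w 0.0523 q [ 0.17  0.55  1.57 -0.    1.02  0.07]
```

View pics/s17.png

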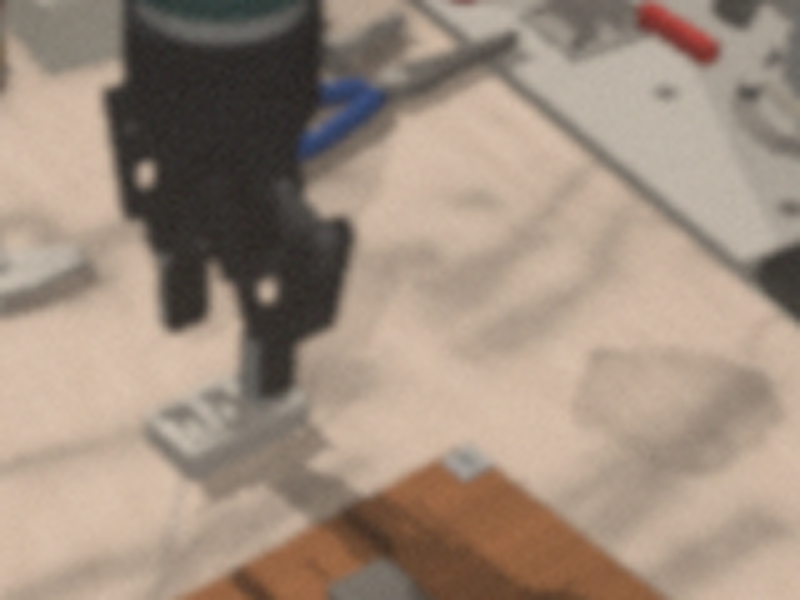

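>>> jog_arm --targets '[[0.052,[-0.0005,0,-0.02],0],[0.052,[0,0,-0.013],0],[0.052,[0,0,0],0],[0.052,[0,0,0],0]]'

```text
clock: 26.98
position: [0.6349, 0.1817, 0.021]
ee_rot: [0.526, -0.525, 0.473, -0.473]
contact_force: [0.3, 0.8, -0.4]
width: 0.0518
```

>>> jog_arm --targets '[[0.025,[0,0,0],0],[0.025,[0,0,0],0],[0.025,[0,0,0],0],[0.025,[0,0,0],0],[0.025,[0,0,0],0]]' --force 70

```text
clock: 27.6
position: [0.6352, 0.1818, 0.0216]
ee_rot: [0.526, -0.525, 0.472, -0.474]
contact_force: [-0.4, -0.8, 6.4]
width: 0.0318
```

>>> jog_arm --targets '[[0.025,[0,0,0.02],0],[0.025,[0,0,0.03],0],[0.025,[0,0,0.02],0],[0.025,[0,0,0],0]]'

```text
clock: 28.1
position: [0.6351, 0.1818, 0.0915]
ee_rot: [0.526, -0.525, 0.472, -0.474]
contact_force: [0.0, -0.5, -1.7]
width: 0.032
```

Run:
```python
from st import *
st(); crop('scene','s18.png',230,110,390,230,5); st()
```

```text
t 28.1 p [0.6351 0.1818 0.0915] jaw 6.0 down [ 0.003  0.001 -1.   ] F [ 0.  -0.5 -1.7] w 0.032 q [0.17 0.51 1.53 0.   1.09 0.07]
t 28.15 p [0.6342 0.1816 0.0902] jaw 6.0 down [ 0.  0. -1.] F [-0.3 -0.6 -1.8] w 0.032 q [ 0.17  0.51  1.53 -0.    1.09  0.07]
```

View pics/s18.png

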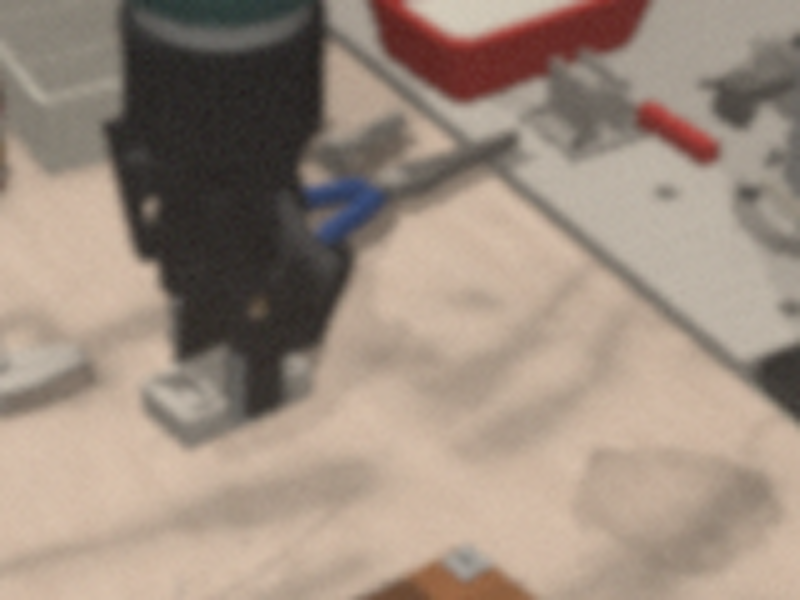

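>>> jog_arm --targets '[[0.025,[-0.0157,-0.0051,0],-0.1536],[0.025,[-0.0157,-0.0051,0],-0.1536],[0.025,[-0.0157,-0.0051,0],-0.1536],[0.025,[-0.0157,-0.0051,0],-0.1536],[0.025,[-0.0157,-0.0051,0],-0.1536],[0.025,[-0.0157,-0.0051,0],-0.1536],[0.025,[-0.0157,-0.0051,0],-0.1536],[0.025,[-0.0157,-0.0051,0],-0.1536],[0.025,[-0.0157,-0.0051,0],-0.1536],[0.025,[-0.0157,-0.0051,0],-0.1536]]'

```text
clock: 29.4
position: [0.4755, 0.1303, 0.0888]
ee_rot: [-0.047, 0.049, -0.705, 0.706]
contact_force: [-0.4, -0.3, -2.4]
width: 0.0321
```

>>> jog_arm --targets '[[0.025,[0,0,-0.03],0],[0.025,[0,0,-0.02],0],[0.025,[0,0,-0.006],0],[0.025,[0,0,0],0],[0.025,[0,0,0],0]]'

```text
clock: 30.02
position: [0.4778, 0.1307, 0.0347]
ee_rot: [-0.05, 0.049, -0.705, 0.705]
contact_force: [-0.3, 0.8, -2.7]
width: 0.0318
```

Run:
```python
from st import *
st(); crop('scene','s19.png',220,180,420,330,4); st()
```

```text
t 30.02 p [0.4778 0.1307 0.0347] jaw -82.0 down [ 0.001  0.    -1.   ] F [-0.3  0.8 -2.7] w 0.0318 q [ 0.13  0.38  1.97 -0.    0.79  1.56]
t 30.07 p [0.478  0.1307 0.0349] jaw -82.0 down [ 0.001  0.    -1.   ] F [ 0.6  0.2 -3. ] w 0.0317 q [ 0.13  0.38  1.97 -0.    0.79  1.56]
```

View pics/s19.png

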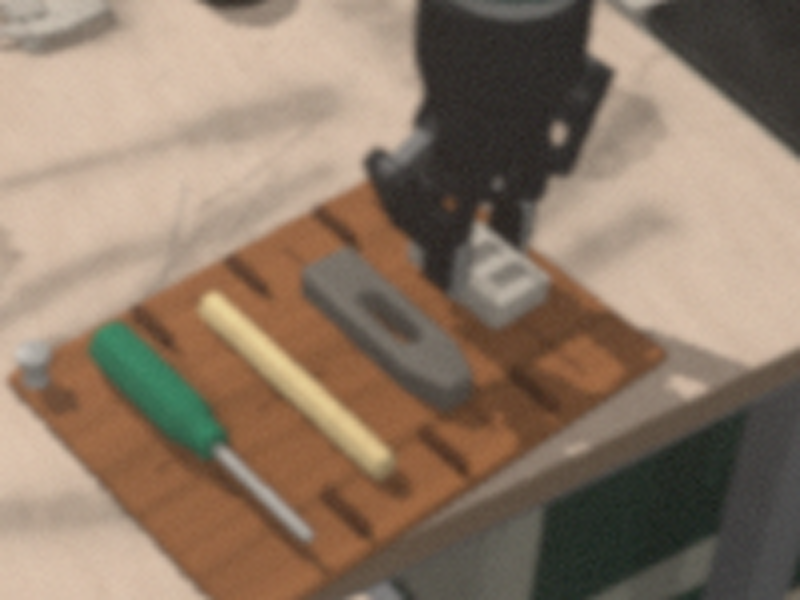

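>>> jog_arm --targets '[[0.025,[0,0,-0.004],0],[0.025,[0,0,-0.001],0],[0.025,[0,0,0],0],[0.025,[0,0,0],0]]'

```text
clock: 30.58
position: [0.4773, 0.1307, 0.0296]
ee_rot: [-0.05, 0.049, -0.705, 0.705]
contact_force: [-0.7, 0.6, 3.7]
width: 0.0317
```

Contact (+3.7 N). Release and back off to the right for a look.

>>> jog_arm --targets '[[0.042,[0,0,0],0],[0.042,[0,0,0],0],[0.042,[0,0,0],0],[0.042,[0,0,0.03],0],[0.042,[0,0,0.05],0],[0.042,[-0.01,-0.04,0],0],[0.042,[0,-0.05,0],0],[0.042,[0,-0.05,0],0],[0.042,[0,-0.03,0],0],[0.042,[0,0,0],0]]'

```text
clock: 31.82
position: [0.4675, -0.0411, 0.1094]
ee_rot: [-0.048, 0.048, -0.705, 0.706]
contact_force: [0.1, 1.5, -0.2]
width: 0.042
```

```bash
cat > fin.py <<'E'
from st import *
from meas import *
a=np.radians(8.05);R8=np.array([[np.cos(a),-np.sin(a)],[np.sin(a),np.cos(a)]])
for n in H:H[n]+=.008
def run(fn):
    st(); im,d=crop('top',fn,195,200,355,320,5)
    for n in H:
        try:
            m=meas(n); print(n,m['score'],'board mm',((m['mid']-[.466,.2135])@R8*1000).round(1),((m['rect']/1000-[.466,.2135])@R8*1000).round(1),'ang',m['ang'],m['L'],m['W'],m['rs'],m['ra'])
        except Exception as e: print(n,e)
E
python3 -c "
from fin import *
run('t20.png'); run('t20b.png')"
```

```text
t 31.82 p [ 0.4675 -0.0411  0.1094] jaw -82.2 down [ 0. -0. -1.] F [ 0.1  1.5 -0.2] w 0.042 q [-0.24  0.25  1.93 -0.    0.96  1.2 ]
screwdriver 0.78 board mm [-1.2 83.2] [-1.2 84.5] ang 8.5 0.1478 0.0281 [147.7  28. ] 7.3
brass_bar 0.9 board mm [-0.7 29.4] [-0.8 29.5] ang 8.3 0.1267 0.0181 [126.7  18.1] 8.0
clamp_bar 0.71 board mm [ -2.7 -25.9] [ -2.9 -26. ] ang 7.6 0.1001 0.0323 [100.   32.2] 7.8
mould_insert 0.73 board mm [ -2.2 -82.4] [ -2.  -82.4] ang 9.2 0.0625 0.0349 [62.3 34.4] 8.4
t 32.08 p [ 0.4671 -0.0383  0.1092] jaw -81.9 down [-0.  0. -1.] F [ 0.   0.4 -0.6] w 0.0422 q [-0.23  0.25  1.94  0.    0.96  1.2 ]
screwdriver 0.82 board mm [-1.6 83.2] [-1.5 83.3] ang 8.5 0.1471 0.0257 [147.1  25.6] 8.2
brass_bar 0.94 board mm [-1.6 29.5] [-1.6 29.3] ang 8.2 0.1245 0.0142 [124.5  14.1] 7.9
clamp_bar 'NoneType' object is not subscriptable
mould_insert 0.78 board mm [ -2.5 -82.1] [ -2.5 -83. ] ang 10.2 0.0638 0.0358 [63.1 35.8] 7.7
```

View pics/t20.png

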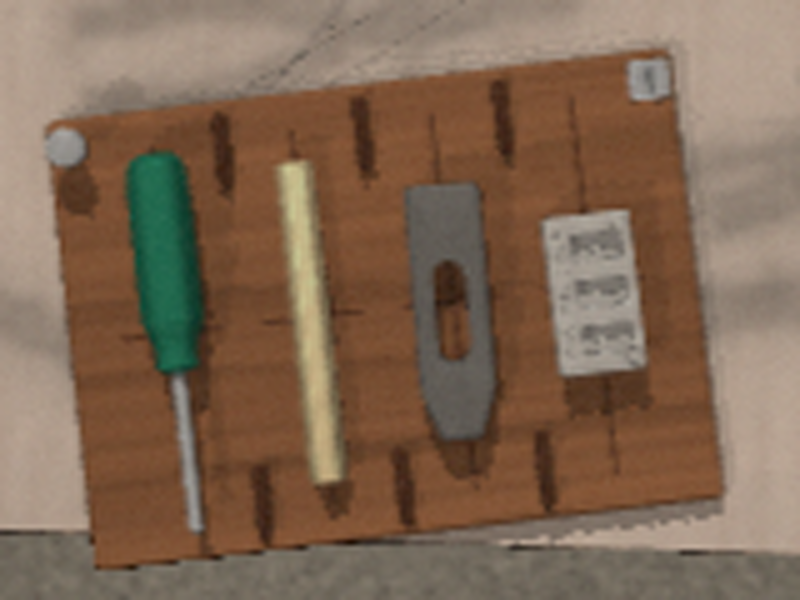

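```bash
cat > ov.py <<'E'
from fin import *
def proj(P):
    m=camera_model('top');K=np.array(m['mtx']);T=np.linalg.inv(np.array(m['world_from_camera']))
    p=np.c_[P,np.ones(len(P))]@T.T; return np.c_[K[0,0]*p[:,0]/-p[:,2]+K[0,2],K[1,1]*-p[:,1]/-p[:,2]+K[1,2]]
def b2w(x,y,z): v=R8@np.array([x,y])/1000+[.466,.2135]; return [v[0],v[1],z]
def overlay(fn):
    im,d=get_image('top'); F=5; x0,y0=195,200
    z=cv2.resize(im[200:320,195:355,::-1],None,fx=F,fy=F,interpolation=cv2.INTER_CUBIC)
    to=lambda P:((proj(np.array(P))+.5-[x0,y0])*F-.5).round().astype(int)
    z=z.copy()
    for (y,l,w,h) in [(84,150,24,20),(28,126,15,14.5),(-28,100,30,24),(-84,62,34,23)]:
        q=to([b2w(sx*l/2,y+sy*w/2,h/1000) for sx,sy in [(1,1),(1,-1),(-1,-1),(-1,1)]])
        cv2.polylines(z,[q],True,(0,255,255),1)
        for a,b in [((-85,y),(85,y)),((0,y-25),(0,y+25))]:
            u=to([b2w(*a,.008),b2w(*b,.008)]); cv2.line(z,tuple(map(int,u[0])),tuple(map(int,u[1])),(255,0,255),1)
    q=to([b2w(x,y,.008) for x,y in [(90,126),(90,-126),(-90,-126),(-90,126)]]); cv2.polylines(z,[q],True,(255,0,255),1)
    cv2.imwrite('pics/'+fn,z)
E
python3 -c "
from ov import *
overlay('o1.png')"
```

```text
(no output)
```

View pics/o1.png

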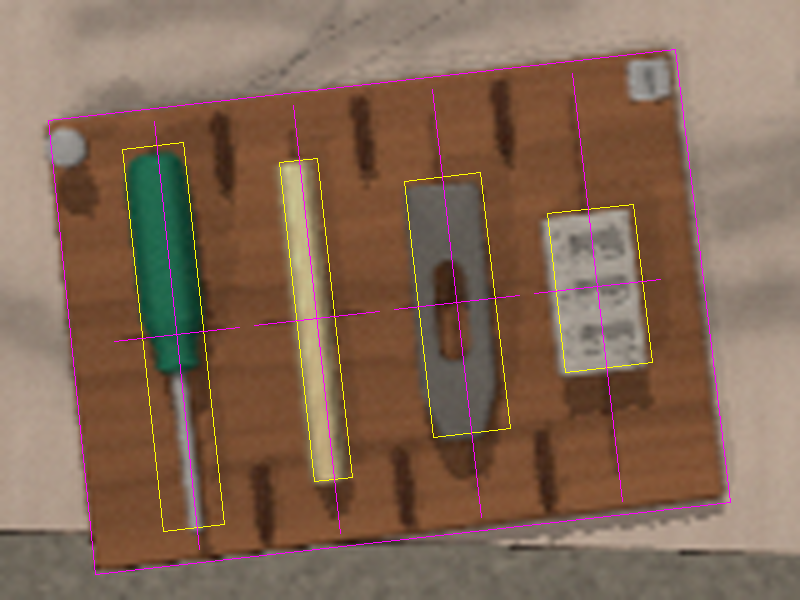

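```bash
python3 -c "
from fin import *
get_image('scene')
tb=[world('scene',[r['position']],z=.008)[0] for r in spot_point('tool_board','scene')[:1]]; print('board',tb)
for n in H:
    m=meas(n,'scene')
    if m: print(n,m['score'],((m['mid']-[.466,.2135])@R8*1000).round(1),((m['rect']/1000-[.466,.2135])@R8*1000).round(1),m['ang'],m['rs'],m['ra'])
crop('scene','s21.png',200,200,400,340,4)
"
```

```text
board [array([0.46492071, 0.21508572, 0.008     ])]
screwdriver 0.6 [ 3.7 81.9] [ 3.7 82. ] 7.9 [147.6  24.2] 7.8
brass_bar 0.76 [ 2.4 27.2] [ 2.4 27.2] 8.1 [133.   14.3] 8.1
clamp_bar 0.83 [  0.3 -28. ] [  0.1 -28.5] 3.9 [110.   39.1] 5.9
mould_insert 0.91 [  0.7 -85. ] [  0.6 -84. ] 5.2 [70.  44.2] 10.2
```

View pics/s21.png

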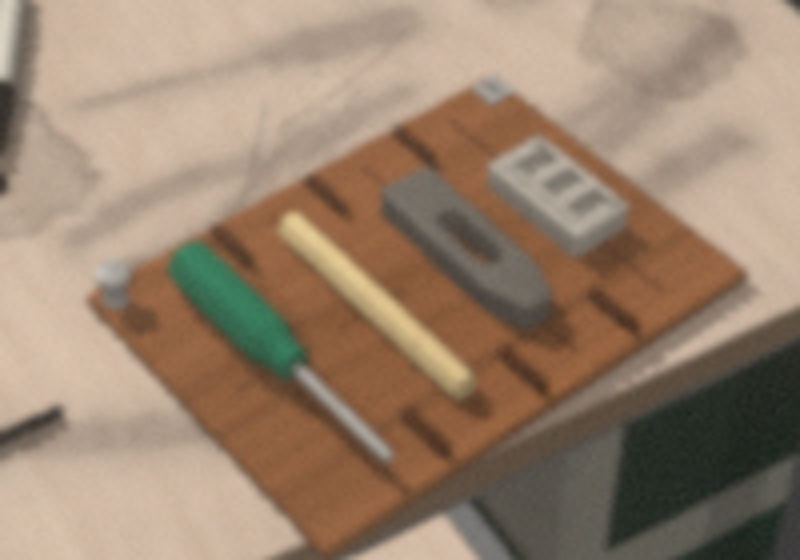

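```bash
python3 -c "
from rig import *
print(sign_off())"
```

```text
the job is handed in; nothing more can be done
None
```

All four pieces are on the board and the job is handed in, about 32 s into the 96 s. From the knob side outward the order is screwdriver, brass bar, strap clamp, mould insert. I did not go near the tape roll or the hex key.

**Last checks:**

| Camera | Distance of the middles from the crosses | Turn against the lanes |
|---|---|---|
| Top | within about 3 mm | 0–2°, with the clamp visibly off by about 2° |
| Scene | within about 4 mm | rougher; up to about 4° off on the clamp |

- **Disagreement:** the two cameras put the offset along the lanes in opposite directions (top −1 to −3 mm, scene 0 to +4 mm). I took this as calibration error and did not shift any piece.
- **Failed readings:** in the second top-camera look the clamp was not detected, so its top-camera figure rests on one reading.
- **Grip on the brass bar:** the first grip sat too high on its upper faces. I opened, went lower and gripped again before lifting it.

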